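Turn the parts carousel to the pointer

TASK

Turn the parts carousel by pushing a fingertip against the upright studs on its rim until the square tin (the other five tins are round) stands squarely in line with the pointer on the fixed foot, and leave it at rest there. Turn it steadily without flinging it, do not push on the tins, and leave the lidded can on the middle standing where it is. Nothing is to be picked up, and the other things on the bench stay where they are.

Things in the scene. Friction and masses are not known exactly. Their poses are not given: they have to be found in the camera images.
- turntable: Fixed foot of the carousel, a grey disc 170 mm across, bolted to the bench. Origin on the bench at the turning axis; its own -x axis runs along the aluminium pointer, z up. Above it turns a wooden disc, 280 mm across, underside 30 mm and top face 42 mm above the bench, carrying studs and tins.
- carousel (a joint): Turning angle of the disc, rad: 0 (or a whole turn, 6.283) when the square tin stands exactly at the pointer, growing anticlockwise seen from above. Starts between 0.9 and 5.4; no stop in reach either way. Friction takes a push of about 2.5 N at a stud; the disc stops almost at once when no longer pushed.
- square_tin (a point): Centre of the mouth of the square steel tin, 52 x 52 mm, 42 mm high, open-topped, fixed to the disc with its centre 68 mm from the turning axis; this point is 84 mm above the bench. The other five tins are round, 42 mm across, same height and radius, at 60 degree steps. No tin reaches past 98 mm from the axis; the contents (bolts, pins, balls) stay below the mouths.
- pointer (a point): Middle of the diamond-shaped end (36 x 36 mm) of the flat aluminium pointer that sticks out from the fixed foot under the disc; this point is 180 mm from the turning axis, 18 mm above the bench, roughly on the robot's side of the carousel.
- hub (a point): Point on the turning axis on the disc's top face. Six upright round steel studs stand on the disc: 12 mm diameter, axes 128 mm from this axis, tops 34 mm above the face, 60 degrees apart, each midway (30 degrees) between two neighbouring tins. They are fixed firmly to the disc.
- hub_can: Loose lidded steel can, 54 mm diameter, 55 mm high, standing on the middle of the disc; origin at the centre of its underside, z up.
- bird: Loose sheet-steel bird on legs and a 70 x 45 mm foot plate, about 90 mm high, standing beyond the carousel; origin under the foot plate.
- grease_jar: Loose jar with black cap, 64 mm diameter, 75 mm high, beside the carousel; origin under it.
- billet: Loose steel block 60 x 50 x 45 mm, beside the carousel; origin under it.
- hammer: Loose hammer lying on the bench to the robot's right; origin on its underside.
- driver: Loose screwdriver lying on the bench to the robot's left; origin on its underside.
- spanner: Loose spanner lying on the bench to the robot's left; origin on its underside.
- bar_end: Loose round steel bar end, 36 mm diameter, 50 mm high, standing to the right of the carousel; origin under it.
- tins: The six tins together with their contents, fixed to the disc and turning with it; origin on the turning axis at the disc's top face, its own -x axis points to the square tin.
There are look-alikes about, which are no part of the job. Leave any red or yellow look-alike of the hub_can alone.

How it is judged:
At the end, for the whole second after the job is handed in: The centre of the square tin lies on the pointer's side within 8 mm (about 7 degrees) of the line from the turning axis to the pointer, the disc is still, the lidded can stands upright within 15 mm of the middle, and each other loose thing is within 20 mm of where it began (y of square_tin in the frame of turntable between -0.008 and 0.008 m and x of square_tin in the frame of turntable below 0 m and velocity of joint carousel between -0.03 and 0.03 rad/s and distance between hub_can and hub below 0.015 m and angle between hub_can's own z axis and vertical below 0.1 rad and distance of each of bird, grease_jar, billet, hammer, driver, spanner, bar_end from where it was at the start of the episode below 0.02 m); the robot touches nothing.
It fails at once if the carousel is flung (faster than 2.5 rad/s) (velocity of joint carousel above 2.5 rad/s or velocity of joint carousel below -2.5 rad/s).
It fails at once if the robot pushes on the tins (more than 2 N) (contact force between any of the fingers, the arm and tins above 2 N).
It fails at once if the lidded can is lifted, tipped or pushed away (distance between hub_can and hub above 0.02 m or angle between hub_can's own z axis and vertical above 0.3 rad).
It fails at once if another thing on the bench is lifted or pushed away (distance of any of bird, grease_jar, billet, hammer, driver, spanner, bar_end from where it was at the start of the episode above 0.03 m).
It also fails if it takes over 48 s, if anything falls off the work surface, if the arm or the gripper's body presses on something with over 40 N, if the wrist force passes 120 N, or if a joint passes its speed limit or range.

ROBOT

A 6-joint arm with a two-finger parallel gripper is mounted at the origin on the work surface. World frame = base frame: x ahead of the robot, y to its left, z up, the work surface at z = 0. Lengths are in m, angles in rad, forces in N, time in s.
With the tool pointing down it reaches from about 0.3 to 0.775 m from the base axis. Payload 14.6 kg.
Tool frame: the origin (TCP) lies on the centre line of the jaws, within the pads' length; the fingertips stand 25 mm ahead of it and the grasp point (between the pads) lies 6 mm ahead of it (ctrl.tip_reach is the distance from the TCP to the fingertips, in m); z points along the fingers, y is the line along which they close (so a half turn about z gives the same grasp; the last joint's range is limited). The gripper opens to 94 mm and grips with 3 to 60 N. Pads are 16 mm wide; open, the fingers measure 119 mm over their backs; the gripper's body (75 mm by 177 mm) begins 78 mm behind the grasp point.
Start: joints at [1.266, 0.3, 1.521, -0, 1.321, -0.067], TCP at [0.13, 0.535, 0.23] pointing down, gripper open.
Joint ranges: [-3.03, 3.03], [-0.79, 2.21], [0.23, 2.52], [-1.04, 4.18], [0, 3.07], [-2.55, 2.55]. Speed limits (rad/s): [2.22, 2.22, 2.57, 3.14, 3.14, 3.14].

INTERFACE

Orientations are given as [roll, pitch, yaw] about the fixed x, y, z axes, in that order (R = Rz(yaw) Ry(pitch) Rx(roll)).
In Python, from station import ctrl gives the robot as it stands. The module is installed in compiled form; this text tells all that it offers.
- The arm moves only by the tool apply_moves, never from a script. Its argument "deltas" is a list of rows, each a list of 7 numbers: the closure in counts, from 0 (fully open) to 255 (shut), then the shift along the world's x, y, z in cm, then the turn, a rotation vector about the world's x, y, z in rad. In form: [[jaw, tx, ty, tz, ax, ay, az], ...]. A call has 1 to 10 rows; each row shifts and turns the commanded pose from where the row before left it; what a row does not reach is not made up. A row lasts 1/10 s, in which the tool goes at most 50 mm and 8.59 degrees, less where a joint would pass 70% of its speed; a pose out of reach is approached as far as the arm can. A call with a gripper value outside its range is refused whole. The fingers move at their own pace and stop on an object; "grip_force" is the grip in N (left out, the last holds). Time passes only in rows, so rows that do not move let the fingers close. It gives the time, the measured TCP pose, the force, the opening and the grip force at its end, in the units of the state.
- ctrl.get_obs(): the state, without advancing time (a new reading comes with each control period).
- ctrl.camera(name): name is "scene" or "top" or "wrist"; returns a dict with "img" (384x512x3 uint8, red, green, blue), "K" (3x3 intrinsics, pixels), "pose" (4x4, takes a point from camera to world coordinates); the wrist camera has in their place "hand_eye" (4x4, takes a point from camera to tool coordinates, whose origin is the TCP and whose axes are the flange's). Camera axes: x right, y up, looking along -z (the intrinsics and any distortion apply to the point x, -y, -z); pixel columns grow to the right and rows downward; lengths in m; the calibration is good to about 2 mm. A picture is of the moment at which its call begins: read the wrist's pose just before it. There is no depth.
- ctrl.hand_in(): hands the job in; it is judged then, once.
The state is a dict: "time_s": time; "qpos": joint angles; "joint_vel": joint speeds; "tau": joint torques, N m; "ee_pos": TCP position; "eef_rot": TCP orientation; "force": force on the tool from outside, world axes, zero at the start; "moment": the same for the moment, N m; "grip_width": finger opening in m; "grip_force": force on a finger pad.
Only numpy, scipy, OpenCV 4.12 (cv2) and the standard library are available. Lean on these libraries where they do the work, as an engineer would, in place of code of your own. Each camera call takes 0.05 s, during which the arm holds its last target. There are 200 camera calls.

## Working session

There is one attempt and no reset: what is moved stays moved. The work goes in short steps, Python scripts to look and compute and a tool call to move; the robot and the scene stay as the last step left them, time stands still between calls to the robot, and variables do not carry over. Pictures are saved under pics/ and viewed, at most 10 in all, crops included, and the job is handed in when it is done.

Besides the shell and the picture viewer there is one more tool, called after "Emit:" as name([rows], argument=value, ...), one row to a line, values as JSON. apply_moves: Moves the arm, as the interface text tells. Its arguments: {"type":"object","properties":{"deltas":{"type":"array"},"grip_force":{"type":"number"}},"required":["deltas"]}

```bash
mkdir -p pics; python3 - <<'E'
from station import ctrl
import cv2,numpy as np
o=ctrl.get_obs();print(o['time_s'],o['ee_pos'],o['eef_rot'],o['grip_width'],ctrl.tip_reach)
for n in('top','scene'):
    c=ctrl.camera(n);cv2.imwrite(f'pics/{n}0.png',c['img'][:,:,::-1]);np.savez(f'pics/{n}.npz',**c)
    print(n,c['K'].tolist(),c['pose'].round(4).tolist(),c.keys())
E
```

```text
0.0 [0.12948031 0.53430726 0.22986497] [-3.14042001e+00 -1.06479917e-04  2.90380888e+00] 0.09409572845238104 0.025
top [[364.32417341839295, 0.0, 254.9149112406334], [0.0, 364.32417341839295, 193.03976060241104], [0.0, 0.0, 1.0]] [[0.0292, 0.9984, -0.0493, 0.4877], [-0.9996, 0.0294, 0.005, -0.0094], [0.0064, 0.0491, 0.9988, 1.151], [0.0, 0.0, 0.0, 1.0]] dict_keys(['img', 'K', 'pose'])
scene [[446.2736535825944, 0.0, 249.93056744040237], [0.0, 446.2736535825944, 191.33417484283228], [0.0, 0.0, 1.0]] [[-0.4116, -0.5083, 0.7564, 1.553], [0.9113, -0.237, 0.3367, 0.4594], [0.0081, 0.8279, 0.5608, 0.8372], [0.0, 0.0, 0.0, 1.0]] dict_keys(['img', 'K', 'pose'])
```

View pics/top0.png

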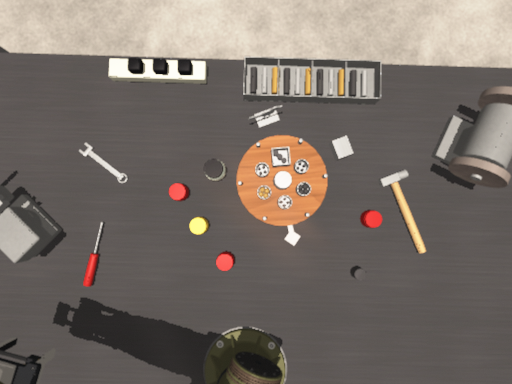

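View pics/scene0.png

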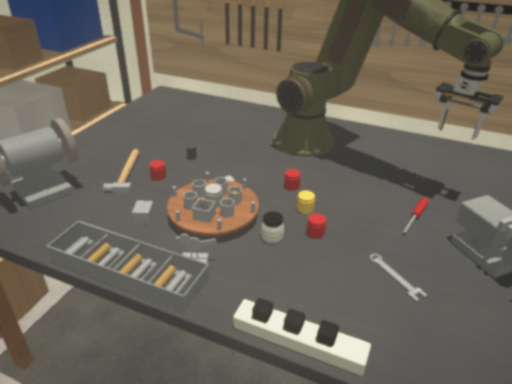

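The top picture shows the carousel centred near (282,180), the square tin at (281,157) on the far side, and the pointer diamond at (292,238). The white lid at (283,180) is the hub can. The red and yellow cans at (178,192), (198,226), (225,262) and (373,219) are look-alikes. I'll confirm this in an enlarged crop.

```bash
cat > h.py <<'E'
import numpy as np,cv2
def px2w(c,u,v,z):
    K,P=c['K'],c['pose'];d=np.array([(u-K[0,2])/K[0,0],-(v-K[1,2])/K[1,1],-1.]);d=P[:3,:3]@d
    return P[:3,3]+d*(z-P[2,3])/d[2]
def w2px(c,p):
    K,P=c['K'],c['pose'];q=P[:3,:3].T@(np.asarray(p)-P[:3,3])
    return K[0,2]+K[0,0]*q[0]/-q[2],K[1,2]+K[1,1]*q[1]/q[2]
E
python3 - <<'E'
from h import *
c=np.load('pics/top.npz');i=c['img'][:,:,::-1]
cv2.imwrite('pics/crop.png',cv2.resize(i[95:255,190:380],None,fx=3.6,fy=3.6,interpolation=cv2.INTER_CUBIC))
s=np.load('pics/scene.npz');
cv2.imwrite('pics/crop2.png',cv2.resize(s['img'][150:280,130:350,::-1],None,fx=3.6,fy=3.6,interpolation=cv2.INTER_CUBIC))
E
```

```text
(no output)
```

View pics/crop.png

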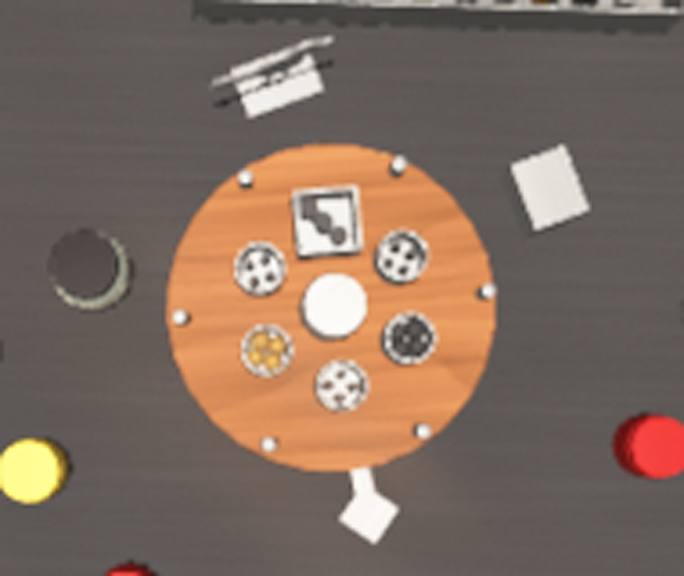

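View pics/crop2.png

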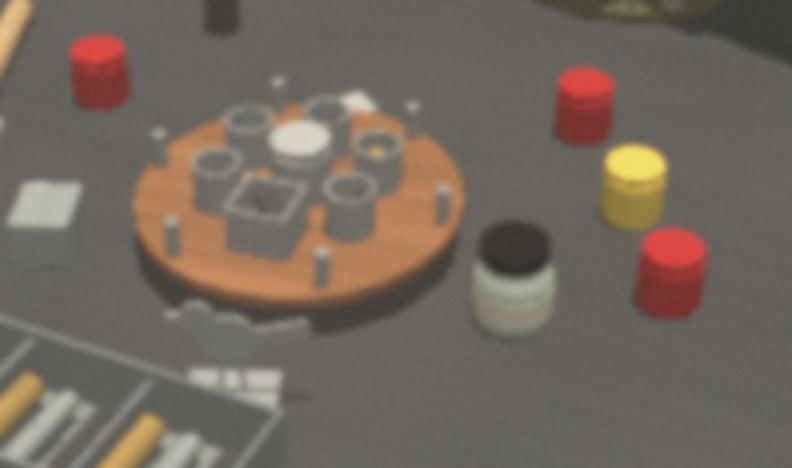

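The crops show the following:
- **Square tin:** (327,222) in the top crop and (265,197) in the scene crop. It is the only square one; the other five are round.
- **Studs:** six, at (246,177), (399,164), (487,291), (423,431), (268,444) and (180,317).
- **Pointer:** (369,514).
- **Lid:** (334,305).

```bash
python3 - <<'E'
from h import *
from scipy.optimize import least_squares
c=np.load('pics/top.npz');s=np.load('pics/scene.npz')
t=lambda x,y:(190+(x+.5)/3.6-.5,95+(y+.5)/3.6-.5)
r=lambda x,y:(130+(x+.5)/3.6-.5,150+(y+.5)/3.6-.5)
T=[(246,177),(399,164),(487,291),(423,431),(268,444),(180,317),(327,222),(334,305),(369,514)]
S=[(322,254),(171,222),(158,133),(278,82),(412,106),(443,190),(265,197),(300,137),(356,102)]
Z=[.076]*6+[.084,.097,.018]
W=[]
for a,b,z in zip(T,S,Z):
    f=lambda p:np.r_[np.subtract(w2px(c,p),t(*a)),np.subtract(w2px(s,p),r(*b))]
    q=least_squares(f,[.5,0,.05]);w=px2w(c,*t(*a),z);W.append(w)
    print(q.x.round(4),'resid',abs(q.fun).max().round(2),'| at known z',w.round(4))
W=np.array(W);h=W[:6,:2].mean(0);print('hub',h)
d=W[:,:2]-h;print('R',np.hypot(*d.T).round(4),'ang',np.degrees(np.arctan2(d[:,1],d[:,0])).round(1))
for n,p,z in [('jar',(85,262),.075),('billet',(550,187),.045),('bird',(275,75),.09),('yellow',(30,470),.05),('red',(655,445),.05),('bird foot',(285,95),0)]:print(n,px2w(c,*t(*p),z).round(3))
E
```

```text
[ 0.6881 -0.0192  0.072 ] resid 0.13 | at known z [ 0.6876 -0.0195  0.076 ]
[ 0.7028 -0.1461  0.073 ] resid 0.01 | at known z [ 0.7023 -0.1457  0.076 ]
[ 0.5997 -0.222   0.0743] resid 0.39 | at known z [ 0.599  -0.2207  0.076 ]
[ 0.4824 -0.1709  0.0737] resid 0.02 | at known z [ 0.4824 -0.1705  0.076 ]
[ 0.4681 -0.044   0.074 ] resid 0.05 | at known z [ 0.4681 -0.0439  0.076 ]
[0.5704 0.0314 0.0719] resid 0.02 | at known z [0.5701 0.0313 0.076 ]
[ 0.6518 -0.0879  0.0816] resid 0.33 | at known z [ 0.651  -0.0868  0.084 ]
[ 0.5821 -0.0936  0.0959] resid 0.1 | at known z [ 0.5818 -0.0933  0.097 ]
[ 0.4089 -0.1325  0.0206] resid 0.6 | at known z [ 0.4095 -0.1343  0.018 ]
hub [ 0.58489213 -0.09482843]
R [0.1273 0.1279 0.1266 0.1274 0.1275 0.127  0.0666 0.0034 0.1798] ang [  36.2  -23.5  -83.6 -143.6  156.4   96.7    6.9  153.2 -167.3]
jar [0.613 0.111 0.075]
billet [ 0.693 -0.279  0.045]
bird [ 0.77  -0.041  0.09 ]
yellow [0.44  0.154 0.05 ]
red [ 0.476 -0.369  0.05 ]
bird foot [ 0.776 -0.053  0.   ]
```

Hub at (0.585, -0.095), stud radius 127 mm and two-view heights 72–74 mm, which fits the 76 mm given. The square tin is at 6.4° and the pointer at 192.7°, so it needs +186° anticlockwise. I'll push the stud at 96.7° round the near side with closed jaws. First I move over to the descent point.

Emit:
apply_moves([
  [255,3.3,-3.4,0,0,0,0],
  [255,3.3,-3.4,0,0,0,0],
  [255,3.3,-3.4,0,0,0,0],
  [255,3.3,-3.4,0,0,0,0],
  [255,3.3,-3.4,0,0,0,0],
  [255,3.3,-3.4,0,0,0,0],
  [255,3.3,-3.4,0,0,0,0],
  [255,3.3,-3.4,0,0,0,0],
  [255,3.3,-3.4,0,0,0,0],
  [255,3.3,-3.4,0,0,0,0],
], grip_force=10)

```text
time_s: 1.1
ee_pos: [0.4606, 0.1928, 0.2304]
eef_rot: [-3.142, -0.0, 2.904]
force: [0.0, 0.5, -1.3]
grip_width: 0.0173
grip_force: 0.0
```

Emit:
apply_moves([
  [255,3.3,-3.3,0,0,0,0],
  [255,3.3,-3.3,0,0,0,0],
  [255,3.3,-3.3,0,0,0,0],
  [255,3.3,-3.3,0,0,0,0],
  [255,3.2,-3.4,0,0,0,0],
  [255,0,0,-4.0,0,0,0],
  [255,0,0,0,0,0,0],
])

```text
time_s: 1.8
ee_pos: [0.6219, 0.0276, 0.1851]
eef_rot: [-3.14, -0.009, 2.902]
force: [-1.0, 0.8, -1.1]
grip_width: 0.0003
grip_force: 0.0
```

```bash
python3 - <<'E'
from station import ctrl
import cv2,numpy as np
o=ctrl.get_obs();print(o['ee_pos'],o['grip_width'],o['qpos'])
w=ctrl.camera('wrist');print(w['K'].tolist(),w['hand_eye'].round(4).tolist())
c=ctrl.camera('top');s=ctrl.camera('scene')
v=np.hstack([w['img'],cv2.resize(s['img'][120:280,130:343],(512,384),interpolation=cv2.INTER_CUBIC)])
cv2.imwrite('pics/close.png',cv2.resize(v,(800,300),interpolation=cv2.INTER_AREA)[:,:,::-1])
E
```

```text
[0.62189662 0.02762231 0.18505107] 0.00025689656325600916 [-1.44678639e-02  5.03084957e-01  1.34577444e+00  7.02062691e-05
  1.30157625e+00 -1.34584740e+00]
[[303.5977101300161, 0.0, 256.4125239094512], [0.0, 303.5977101300161, 192.96698453937802], [0.0, 0.0, 1.0]] [[0.001, 0.9617, 0.2739, 0.0812], [1.0, -0.0008, -0.0009, 0.0001], [-0.0007, 0.2739, -0.9617, -0.1552], [0.0, 0.0, 0.0, 1.0]]
```

View pics/close.png

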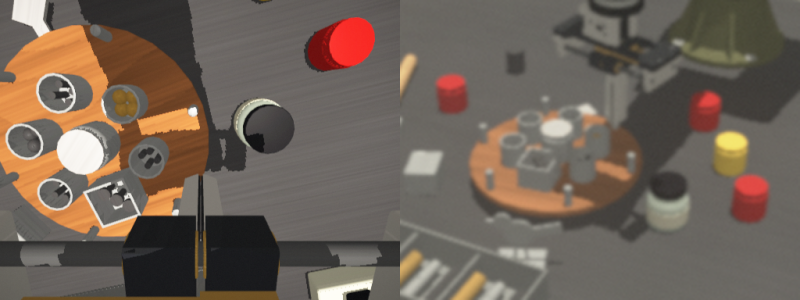

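The view shows the closed finger over the rim, clear of the tins, between the studs on the left side. Jar and bird are well clear. Lowering to tip height of about 52 mm.

Emit:
apply_moves([
  [255,0,0,-3.6,0,0,0],
  [255,0,0,-3.6,0,0,0],
  [255,0,0,-3.6,0,0,0],
  [255,0,0,0,0,0,0],
])

```text
time_s: 2.35
ee_pos: [0.6218, 0.0293, 0.08]
eef_rot: [-3.14, -0.005, 2.905]
force: [-0.8, -0.3, -0.3]
grip_width: 0.0
grip_force: 0.0
```

Emit:
apply_moves([
  [255,-0.86,0.2,0,0,0,0],
  [255,-0.88,0.15,0,0,0,0],
  [255,-0.89,0.1,0,0,0,0],
  [255,-0.89,0.05,0,0,0,0],
  [255,-0.89,-0.02,0,0,0,0],
  [255,-0.89,-0.08,0,0,0,0],
  [255,-0.88,-0.14,0,0,0,0],
  [255,-0.87,-0.2,0,0,0,0],
])

```text
time_s: 3.15
ee_pos: [0.5528, 0.0285, 0.0829]
eef_rot: [-3.141, 0.002, 2.904]
force: [5.5, -6.8, 1.8]
grip_width: 0.0006
grip_force: 3.6
```

Emit:
apply_moves([
  [255,-0.85,-0.26,-0.1,0,0,0],
  [255,-0.83,-0.32,-0.1,0,0,0],
  [255,-0.81,-0.38,-0.1,0,0,0],
  [255,-0.78,-0.43,0,0,0,0],
  [255,-0.75,-0.49,0,0,0,0],
  [255,-0.71,-0.54,0,0,0,0],
  [255,-0.67,-0.59,0,0,0,0],
  [255,-0.63,-0.63,0,0,0,0],
  [255,-0.59,-0.67,0,0,0,0],
  [255,-0.54,-0.71,0,0,0,0],
])

```text
time_s: 4.15
ee_pos: [0.4809, -0.0216, 0.0794]
eef_rot: [3.142, -0.0, 2.904]
force: [2.5, 2.6, 0.3]
grip_width: 0.0004
grip_force: 1.1
```

```bash
python3 - <<'E'
from station import ctrl
import cv2,numpy as np
c=ctrl.camera('top')
cv2.imwrite('pics/mid.png',cv2.resize(c['img'][95:255,190:380,::-1],None,fx=3.6,fy=3.6,interpolation=cv2.INTER_CUBIC))
E
```

```text
(no output)
```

View pics/mid.png

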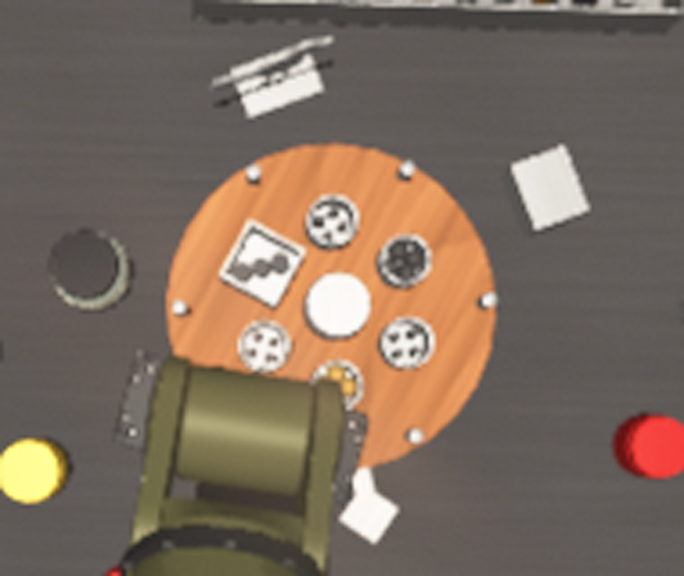

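The disc turns cleanly: the square tin is now at (262,264), about 57° on, and the can is still on the middle. Continuing.

Emit:
apply_moves([
  [255,-0.49,-0.75,0,0,0,0],
  [255,-0.43,-0.78,0,0,0,0],
  [255,-0.38,-0.81,0,0,0,0],
  [255,-0.32,-0.83,0,0,0,0],
  [255,-0.26,-0.85,0,0,0,0],
  [255,-0.2,-0.87,0,0,0,0],
  [255,-0.14,-0.88,0,0,0,0],
  [255,-0.08,-0.89,0,0,0,0],
  [255,-0.02,-0.89,0,0,0,0],
  [255,0.05,-0.89,0,0,0,0],
])

```text
time_s: 5.2
ee_pos: [0.4589, -0.1062, 0.0795]
eef_rot: [3.141, 0.0, 2.904]
force: [5.3, 4.0, -0.8]
grip_width: 0.0004
grip_force: 2.4
```

Emit:
apply_moves([
  [255,0.11,-0.89,0,0,0,0],
  [255,0.17,-0.88,0,0,0,0],
  [255,0.23,-0.86,0,0,0,0],
  [255,0.29,-0.84,0,0,0,0],
  [255,0.35,-0.82,0,0,0,0],
  [255,0.41,-0.8,0,0,0,0],
  [255,0.46,-0.77,0,0,0,0],
  [255,0.51,-0.73,0,0,0,0],
  [255,0.56,-0.69,0,0,0,0],
  [255,0.61,-0.65,0,0,0,0],
])

```text
time_s: 6.2
ee_pos: [0.4961, -0.1854, 0.0793]
eef_rot: [-3.142, -0.001, 2.904]
force: [-1.9, 1.5, 0.4]
grip_width: 0.0008
grip_force: 1.0
```

Emit:
apply_moves([
  [255,0.65,-0.61,0,0,0,0],
  [255,0.69,-0.56,0,0,0,0],
  [255,0.73,-0.51,0,0,0,0],
  [255,0.77,-0.46,0,0,0,0],
  [255,0.8,-0.41,0,0,0,0],
  [255,0.82,-0.35,0,0,0,0],
  [255,0.84,-0.29,0,0,0,0],
  [255,0.86,-0.23,0,0,0,0],
  [255,0.88,-0.17,0,0,0,0],
  [255,0,0,0,0,0,0],
])

```text
time_s: 7.2
ee_pos: [0.5673, -0.221, 0.0795]
eef_rot: [-3.141, 0.001, 2.904]
force: [-0.3, 0.4, 0.3]
grip_width: 0.0004
grip_force: 0.0
```

```bash
python3 - <<'E'
from station import ctrl
import cv2,numpy as np
c=ctrl.camera('top');np.savez('pics/top2.npz',**c)
cv2.imwrite('pics/late.png',cv2.resize(c['img'][95:255,190:380,::-1],None,fx=3.6,fy=3.6,interpolation=cv2.INTER_CUBIC))
E
```

```text
(no output)
```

View pics/late.png

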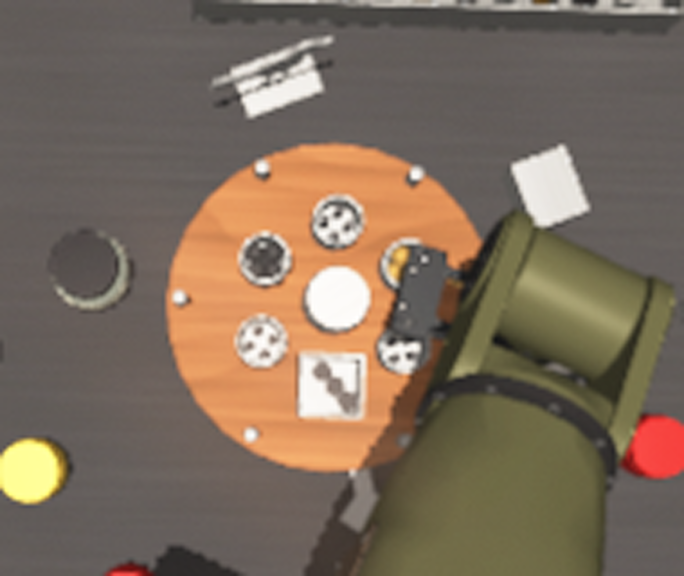

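The square tin is now at (332,386), nearly in line. Visible studs are at (262,168), (416,175), (180,297) and (250,434). Working out what remains.

```bash
python3 - <<'E'
from h import *
c=np.load('pics/top2.npz');t=lambda x,y:(190+(x+.5)/3.6-.5,95+(y+.5)/3.6-.5)
for p,z in [((262,168),.076),((416,175),.076),((180,297),.076),((250,434),.076),((332,386),.084),((337,298),.097)]:
    d=px2w(c,*t(*p),z)[:2]-[.5849,-.0948];print(np.hypot(*d).round(4),np.degrees(np.arctan2(d[1],d[0])).round(1)%360)
E
```

```text
0.1269 29.4
0.1267 329.0
0.1267 89.3
0.1275 148.9
0.0681 179.6
0.0028 344.2
```

Still +13.5° to go. Finishing the push, backing off and lifting.

Emit:
apply_moves([
  [255,0.89,-0.09,0,0,0,0],
  [255,0.89,-0.03,0,0,0,0],
  [255,0.89,0.03,0,0,0,0],
  [255,0.33,0.03,0,0,0,0],
  [255,0,0,0,0,0,0],
  [255,-1.0,0,0,0,0,0],
  [255,-0.5,0,0,0,0,0],
  [255,0,0,4.0,0,0,0],
  [255,0,0,4.5,0,0,0],
  [255,0,0,4.5,0,0,0],
])

```text
time_s: 8.25
ee_pos: [0.5808, -0.2215, 0.2113]
eef_rot: [-3.141, 0.0, 2.903]
force: [0.4, 0.6, 0.6]
grip_width: 0.0006
grip_force: 0.0
```

Emit:
apply_moves([
  [255,-2,-4.0,2,0,0,0],
  [255,-2,-4.0,2,0,0,0],
  [255,-2,-4.0,1,0,0,0],
  [255,-2,-4.0,0,0,0,0],
  [255,-2,-4.0,0,0,0,0],
  [255,0,0,0,0,0,0],
])

```text
time_s: 8.85
ee_pos: [0.4782, -0.4256, 0.2594]
eef_rot: [-3.14, 0.0, 2.899]
force: [-0.9, 0.9, -0.7]
grip_width: 0.0007
grip_force: 0.0
```

```bash
python3 - <<'E'
from station import ctrl
import cv2,numpy as np
c=ctrl.camera('top');np.savez('pics/top3.npz',**c)
cv2.imwrite('pics/end.png',cv2.resize(c['img'][95:255,190:380,::-1],None,fx=3.6,fy=3.6,interpolation=cv2.INTER_CUBIC))
E
```

```text
(no output)
```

View pics/end.png

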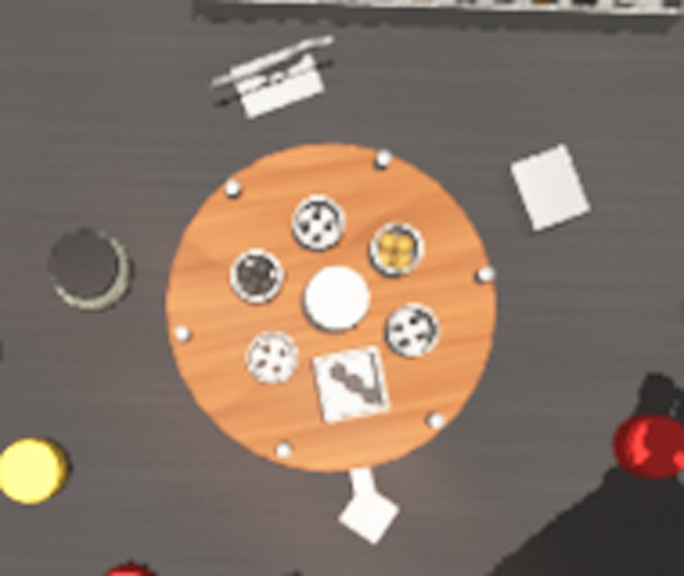

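The square tin is at (351,384), the pointer at (369,514), and the studs at (232,188), (383,159), (485,275), (435,421), (284,450) and (182,334). Everything else is where it was.

```bash
python3 - <<'E'
from h import *
from station import ctrl
c=np.load('pics/top3.npz');t=lambda x,y:(190+(x+.5)/3.6-.5,95+(y+.5)/3.6-.5)
S=np.array([px2w(c,*t(*p),.076)[:2] for p in [(232,188),(383,159),(485,275),(435,421),(284,450),(182,334)]]);h=S.mean(0)
d=S-h;a=np.degrees(np.arctan2(d[:,1],d[:,0]))%360;print(h,a.round(1))
sq=np.mean((a-30)%60);p=px2w(c,*t(369,514),.018)[:2]-h;q=px2w(c,*t(351,384),.084)[:2]-h
A=lambda v:np.degrees(np.arctan2(v[1],v[0]))%360
e=A(q)-A(p);f=180+sq-A(p);print(sq,A(q),A(p),e,f,68*np.sin(np.radians([e,f])))
if max(abs(e),abs(f))<4: print(ctrl.hand_in())
E
```

```text
[ 0.58446843 -0.094564  ] [ 42.7 342.7 282.6 222.4 162.8 102.9]
12.679080469290362 193.07839102381146 192.78371007068904 0.29468095312242326 -0.1046296013986705 [ 0.34973285 -0.12417684]
the job is handed in; nothing more can be done
None
```

The job is handed in: the square tin stands at the pointer, measured within about 0.4 mm of its line. The last picture shows the can on the middle and the things around the carousel where they began; the hammer, driver, spanner and bar end were outside it.

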